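# Snap the sharpening stone into its bench holder

## Robot

A 7-joint arm with a two-finger parallel gripper is mounted at the origin on a cart in front of the work surface, level with it; the furniture and walls round the work are solid. World frame = base frame: x ahead of the robot, y to its left, z up, the work surface at z = 0. Lengths are in m, angles in rad, forces in N, time in s.
With the tool pointing down it reaches from about 0.4 to 0.85 m from the base axis. Payload 10.4 kg.
Tool frame: the origin (TCP) lies midway between the tips of the shut fingers; the grasp point (between the pads) lies 19 mm behind it; z points along the fingers, y is the line along which they close (so a half turn about z gives the same grasp; the last joint's range is limited). The gripper opens to 87 mm and grips with 3 to 60 N. Pads are 19 mm wide; open, the fingers measure 117 mm over their backs; the gripper's body (75 mm by 190 mm) begins 51 mm behind the grasp point.
Start: joints at [-1.142, 0.332, -0.065, 1.46, 0.022, 1.35, -0.088], TCP at [0.273, 0.562, 0.19] pointing down, gripper open.
Joint ranges: [-2.6, 2.6], [-0.5, 2.12], [-1.47, 1.34], [0.16, 2.42], [-1.27, 4.41], [0.06, 2.06], [-2.6, 2.6]. Speed limits (rad/s): [2.22, 2.22, 2.79, 2.79, 3.14, 3.14, 3.14].

## Interface

Orientations are given as a unit quaternion [x, y, z, w].
In Python, from bench import r gives the robot as it stands.
- The arm moves only by the tool move_arm, never from a script. Its argument "targets" is a list of rows, each a list of 3 entries, a list of its own where there are three numbers: the shift along the tool's x, y, z in cm, then the turn, a rotation vector about the tool's x, y, z in rad, then the opening in per cent of the stroke, from 0 (shut) to 100 (fully open). In form: [[[x, y, z], [wx, wy, wz], gripper], ...]. A call has 1 to 20 rows; each row shifts and turns the commanded pose from where the row before left it, along the tool's axes as they then stand; what a row does not reach is not made up. A row lasts 1/8 s, in which the tool goes at most 62.5 mm and 10.7 degrees, less where a joint would pass 70% of its speed; a pose out of reach is approached as far as the arm can. A call with a gripper value outside its range is refused whole. The fingers move at their own pace and stop on an object; "grip_force" is the grip in N (left out, the last holds). Time passes only in rows, so rows that do not move let the fingers close. It gives the time, the measured TCP pose, the force, the opening and the grip force at its end, in the units of the state.
- r.read_state(): the state, without advancing time (a new reading comes with each control period).
- r.camera(name): name is "scene" or "side" or "wrist"; returns a dict with "image" (420x560x3 uint8, blue, green, red), "vertical_fov" (degrees; the focal length in pixels is half the picture's height over the tangent of half this angle, whatever the lens; pixels are square), "cx", "cy" (the principal point, pixels), "k1" (the pictures are not rectified: a ray, as slopes to the right and down, at radius r is drawn at 1 + k1 r^2 times it, then the intrinsics apply), "cam_to_world" (4x4, takes a point from camera to world coordinates). Camera axes: x right, y down, z forward; pixel columns grow to the right and rows downward; lengths in m; the calibration is good to about 2 mm. A picture is of the moment at which its call begins. There is no depth.
- r.close_job(): hands the job in; it is judged then, once.
The state is a dict: "time": time; "joint_positions": joint angles; "joint_vel": joint speeds; "joint_torque": joint torques, N m; "ee_pos": TCP position; "eef_rot": TCP orientation; "ft_force": force on the tool from outside, world axes, zero at the start; "torque": the same for the moment, N m; "width": finger opening in m; "grip_force": force on a finger pad.
Only numpy, scipy, OpenCV 4.12 (cv2) and the standard library are available. Lean on these libraries where they do the work, as an engineer would, in place of code of your own. Each camera call takes 0.05 s, during which the arm holds its last target. There are 200 camera calls.

## Task

Lay the sharpening stone, abrasive face up, in the mouth of its bench holder so that it rests on the sprung lifter between the guide posts, then press it down evenly until both end catches have snapped over it and it stays down, locked on the sprung pads. Press carefully, only a little harder than the snap takes, and never so hard that the pads are driven down to their stop or the stone is rammed or dropped in; leave the other tools where they are.

Things in the scene. Friction and masses are not known exactly. Their poses are not given: they have to be found in the camera images.
- stone: Sharpening stone: grey abrasive slab on a grey plastic tray, 108 (x) x 50 (y) x 26 mm high, 0.18-0.35 kg, lying flat left of the holder. Origin: centre of underside, z out of the abrasive face. A half-round bead along each end (radius 4.5 mm, centre 8 mm above the underside, 55 mm from the middle) makes it 119 mm over all. Grasp across the 50 mm near mid-length. Either end may go to either catch.
- stone_top (a point): Middle of the stone's top face, 26 mm above its underside: the place to press, straight down with the fingers shut. Pressed 10 mm or more off the middle, one end passes its catch alone and the stone springs back up when let go; then press again at the middle.
- holder: Holder fixed to the table: steel foot 190 (x) x 100 (y) mm, origin centre of its underside; it takes the stone lengthways along x, centred. A stone laid in rests on a soft sprung lifter (4-6 N) with its underside 94 mm above the table. Catches and pads sit on a cradle clamped at another height each time over a 32 mm span, NOT MEASURED: the locked stone's underside is anywhere from 44 to 78 mm.
- guides (a point): Centre of the holder foot's underside (the holder's origin). Four guide posts with flared tops reach 111 mm above the table, 42-52 mm from the middle along x, 4 mm of play in all across the stone's width; within 40 mm of the middle there is room for fingers beside the stone. At each end a spring catch with a free white roller, 59.5 mm from the middle, which the stone's bead must pass.
- pad (a joint): Travel (m) of the sprung pads under the stone: 0 free, 0.001-0.002 with the stone locked in and let go, never past 0.0055 (stop 0.006). The push on the laid stone stays at 0-4 N until its beads meet the catch rollers, peaks at 8-15 N, drops to nothing in the next 8 mm as the catches snap over and draw the stone on to the pads, then rises 4 N a mm: 17 N is safe, the stop takes about 25 N.
- chisel_flat: Bystander: flat steel stone chisel, 190 mm, lying beyond the holder.
- chisel_tooth: Bystander: toothed steel stone chisel, 200 mm, beside the other.
- wax_tin: Bystander: round tin, 70 mm across and 32 mm high, beyond the stone.
- spray_bottle: Bystander: water spray bottle, 185 mm high, beyond the holder on the right.
Mind the look-alikes: they are no part of the job. Leave any red look-alike of the holder alone. What is shaped like the stone but blue is not meant.

How it is judged:
On the way:
1. the stone is laid at rest in the mouth of the holder, on the lifter, not yet on the pads (x of stone in the frame of holder between -0.008 and 0.008 m and y of stone in the frame of holder between -0.008 and 0.008 m and contact force between stone and holder above 0.5 N and value of joint pad below 0.0005 m and linear speed of stone below 0.05 m/s), for 0.1 s.
At the end, for the whole second after the job is handed in: The stone lies abrasive face up, level within 0.03 rad, centred in the holder within 4 mm and in line within 0.08 rad, both catches snapped over its beads, so that it holds the sprung pads down by more than 0.7 mm, everything at rest and let go (value of joint pad above 0.0007 m and x of stone in the frame of holder between -0.004 and 0.004 m and y of stone in the frame of holder between -0.004 and 0.004 m and angle between stone's own z axis and vertical below 0.03 rad and angle between the x axis of stone and the x axis of holder, either way round below 0.08 rad and linear speed of stone below 0.02 m/s); the robot touches nothing.
It fails at once if the pads are driven to their stop (past 5.5 mm) (value of joint pad above 0.0055 m).
It fails at once if the stone and the holder are pressed together with more than 60 N (contact force between stone and holder above 60 N).
It fails at once if the robot pushes on the holder itself with more than 25 N (contact force between the arm and holder above 25 N).
It fails at once if a bystander tool is moved by more than 2 cm (distance of any of chisel_flat, chisel_tooth, wax_tin, spray_bottle from where it was at the start of the episode above 0.02 m).
It also fails if it takes over 53 s, if anything falls off the work surface, if the arm or the gripper's body presses on something with over 40 N, if the wrist force passes 120 N, or if a joint passes its speed limit or range.

## Working session

There is one attempt and no reset: what is moved stays moved. The work goes in short steps, Python scripts to look and compute and a tool call to move; the robot and the scene stay as the last step left them, time stands still between calls to the robot, and variables do not carry over. Pictures are saved under pics/ and viewed, at most 10 in all, crops included, and the job is handed in when it is done.

Besides the shell and the picture viewer there is one more tool, called after "Emit:" as a command line: name --argument value ..., lists and objects as JSON in quotes. move_arm: Moves the arm, as the interface text tells. Its arguments: {"type":"object","properties":{"targets":{"type":"array"},"grip_force":{"type":"number"}},"required":["targets"]}

```bash
mkdir -p pics; ls; cat > h.py <<'E'
import numpy as np, cv2, pickle
from bench import r
def snap(n,f):
    c=r.camera(n); cv2.imwrite(f'pics/{f}.png',c['image']); pickle.dump(c,open(f'pics/{f}.pkl','wb')); return c
def ray(c,u,v):
    h=c['image'].shape[0]; f=h/2/np.tan(np.radians(c['vertical_fov'])/2)
    K=np.array([[f,0,c['cx']],[0,f,c['cy']],[0,0,1.]])
    p=cv2.undistortPoints(np.array([[[u,v]]],float),K,np.array([c['k1'],0,0,0.]))[0,0]
    T=np.array(c['cam_to_world']); return T[:3,3],T[:3,:3]@np.array([p[0],p[1],1])
def onz(c,u,v,z):
    o,d=ray(c,u,v); return o+d*(z-o[2])/d[2]
def load(f): return pickle.load(open(f'pics/{f}.pkl','rb'))
def proj(c,P):
    T=np.array(c['cam_to_world']); p=(np.asarray(P)-T[:3,3])@T[:3,:3]; p=p[:2]/p[2]
    h=c['image'].shape[0]; f=h/2/np.tan(np.radians(c['vertical_fov'])/2)
    p=p*(1+c['k1']*(p@p)); return np.array([c['cx'],c['cy']])+f*p
E
python3 - <<'E'
from h import *
ims=[snap(n,n+'0')['image'] for n in('scene','side')]
s=r.read_state(); print(s)
for n in('scene0','side0'): print(np.round(load(n)['cam_to_world'],3).tolist())
E
```

```text
pics
{'time': 0.1, 'joint_positions': array([-1.14160182,  0.33280018, -0.06470128,  1.46086695,  0.02167086,
        1.34990565, -0.08849798]), 'joint_vel': array([-0.00133565, -0.00206503,  0.00080074, -0.00196087, -0.00084266,
        0.00124373,  0.00068268]), 'joint_torque': array([ 1.91584855e-03, -6.24547076e+01,  2.48948793e-02, -3.90717316e+01,
       -6.14750572e-02,  3.66778078e-02,  4.91704998e-05]), 'ee_pos': array([0.27271973, 0.56192299, 0.18913427]), 'eef_rot': array([ 2.23962238e-01,  9.74597611e-01, -6.36663031e-04, -8.09635101e-05]), 'ft_force': array([-0.50152283,  0.60043652,  0.00667629]), 'torque': array([-0.03853463, -0.02633688,  0.01217256]), 'grip_force': 0.0, 'width': 0.0867621415494355}
[[0.872, -0.273, 0.406, 0.205], [-0.488, -0.446, 0.75, -0.535], [-0.024, -0.853, -0.522, 0.526], [0.0, 0.0, 0.0, 1.0]]
[[-0.943, -0.163, 0.29, 0.148], [-0.332, 0.425, -0.842, 1.318], [0.014, -0.891, -0.455, 0.725], [0.0, 0.0, 0.0, 1.0]]
```

View pics/scene0.png

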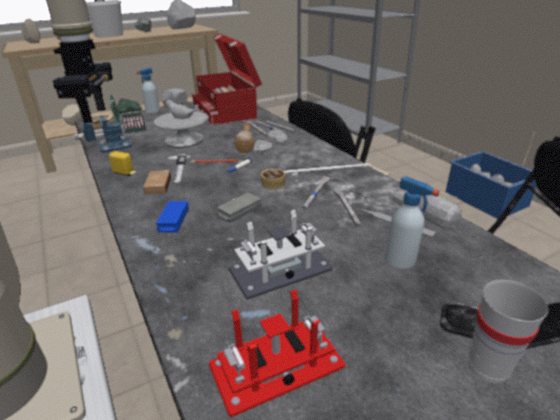

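View pics/side0.png

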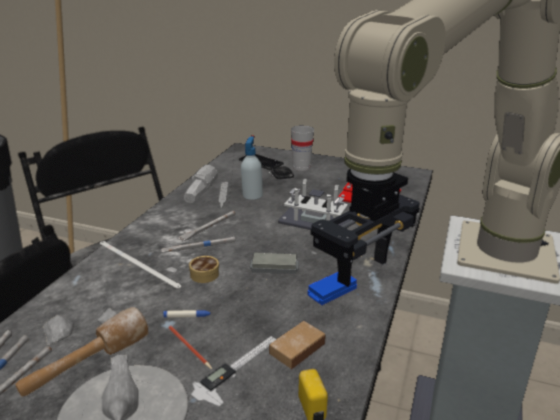

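The scene shows the grey stone at about (239,206), the steel holder at (281,262), and the blue and red look-alikes at (172,215) and (277,350). In the side view the stone is at (274,262) and the holder at (313,210). I'll enlarge crops of both to measure.

```bash
python3 - <<'E'
from h import *
a=load('scene0');b=load('side0')
A=cv2.resize(a['image'][185:305,205:345],None,fx=5,fy=5,interpolation=cv2.INTER_CUBIC)
cv2.imwrite('pics/cropA.png',A)
for n,c,u,v,z in[('stone scene',a,239,204,.026),('stone side',b,274,260,.026),('holder scene',a,281,270,0.),('foot L',a,231,267,.005),('foot F',a,245,289,.005),('foot R',a,330,267,.005)]: print(n,onz(c,u,v,z).round(3))
E
```

```text
stone scene [0.53  0.277 0.026]
stone side [0.529 0.296 0.026]
holder scene [0.509 0.027 0.   ]
foot L [0.423 0.083 0.005]
foot F [0.419 0.008 0.005]
foot R [ 0.596 -0.021  0.005]
```

View pics/cropA.png

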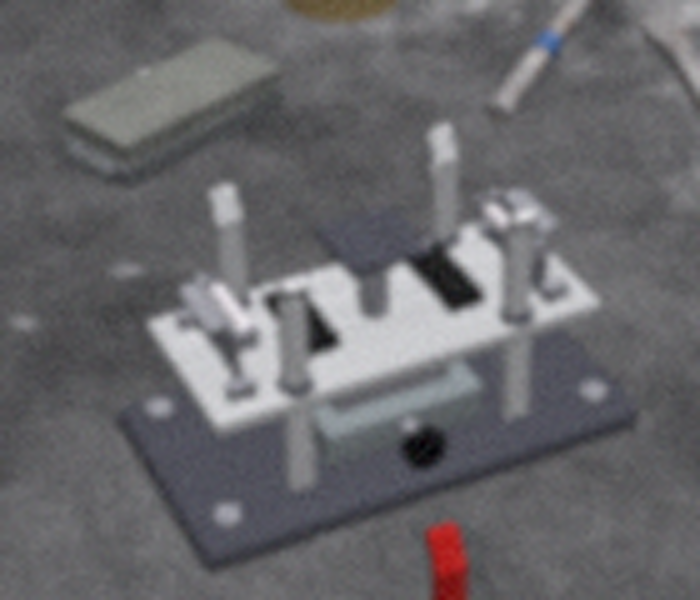

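```bash
python3 - <<'E'
from h import *
from scipy.optimize import least_squares
a=load('scene0')
px=lambda l:np.array([[205+(x+.5)/5-.5,185+(y+.5)/5-.5] for x,y in l])
def fit(pts,mod,x0):
    def f(p):
        c,s=np.cos(p[2]),np.sin(p[2])
        return np.concatenate([proj(a,[p[0]+c*m[0]-s*m[1],p[1]+s*m[0]+c*m[1],m[2]])-q for m,q in zip(mod,pts)])
    q=least_squares(f,x0); print(q.x.round(4),np.abs(q.fun).max().round(2),np.degrees(q.x[2]))
fit(px([(65,115),(215,40),(280,72),(125,153)]),[(-.054,.025,.026),(.054,.025,.026),(.054,-.025,.026),(-.054,-.025,.026)],[.53,.28,0])
for t in(.006,.01): fit(px([(122,413),(210,557),(637,410)]),[(-.095,.05,t),(-.095,-.05,t),(.095,-.05,t)],[.51,.03,0])
# guides tops centres at .111
P=px([(226,188),(442,128),(293,295),(517,222)])
Q=[onz(a,*p,.111) for p in P];print(np.round(Q,4),np.mean(Q,0))
from scipy.spatial.transform import Rotation as R
s=r.read_state();print(R.from_quat(s['eef_rot']).as_matrix().round(3))
w=snap('wrist','w0');T=np.array(w['cam_to_world']);print(T.round(3),w['vertical_fov'])
E
```

```text
[0.5322 0.2799 0.3232] 1.39 18.518312567395917
[ 0.5098  0.0316 -0.0521] 1.07 -2.982379346024621
[ 0.5078  0.0276 -0.0507] 1.52 -2.903230100480149
[[ 0.4637  0.0639  0.111 ]
 [ 0.5571  0.0589  0.111 ]
 [ 0.4536 -0.0118  0.111 ]
 [ 0.5461 -0.0138  0.111 ]] [0.50510999 0.02427041 0.111     ]
[[-0.9    0.437 -0.   ]
 [ 0.437  0.9   -0.001]
 [-0.    -0.001 -1.   ]]
[[ 0.436  0.87   0.228  0.21 ]
 [ 0.9   -0.421 -0.111  0.592]
 [-0.001  0.254 -0.967  0.385]
 [ 0.     0.     0.     1.   ]] 58.30356385329429
```

Emit:
move_arm --targets '[[[-4.45,-1.76,0],[0,0,0],100],[[-4.45,-1.76,0],[0,0,0],100],[[-4.45,-1.76,0],[0,0,0],100],[[-4.45,-1.76,0],[0,0,0],100],[[-4.45,-1.76,0],[0,0,0],100],[[-4.45,-1.76,0],[0,0,0],100],[[-4.45,-1.76,0],[0,0,0],100],[[-4.45,-1.76,0],[0,0,0],100],[[0,0,0],[0,0,-0.155],100],[[0,0,0],[0,0,-0.155],100],[[0,0,0],[0,0,-0.155],100],[[0,0,0],[0,0,-0.155],100],[[0,0,0],[0,0,-0.155],100],[[0,0,0],[0,0,0],100],[[0,0,0],[0,0,0],100]]'

```text
time: 2.02
ee_pos: [0.5316, 0.2801, 0.1897]
eef_rot: [-0.159, 0.987, -0.0, -0.0]
ft_force: [-0.5, 0.8, 0.4]
width: 0.087
grip_force: 0.0
```

```bash
python3 - <<'E'
from h import *
w=snap('wrist','w1');s=r.read_state();print(s['time'],s['ee_pos'],s['joint_positions'])
E
```

```text
2.075 [0.53162304 0.28019237 0.18978012] [-0.60964783  0.27642077  0.05943333  1.5334271  -0.01671567  1.33230931
  1.34262191]
```

View pics/w1.png

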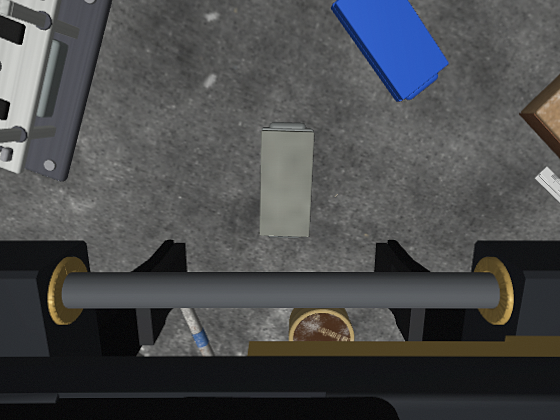

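The wrist view shows the stone's top face with corners (262,130), (314,131), (308,237) and (260,236). The holder is at the upper left.

```bash
python3 - <<'E'
from h import *
from scipy.spatial.transform import Rotation as R
w=load('w1');im=w['image']
hsv=cv2.cvtColor(im,cv2.COLOR_BGR2HSV)
Q=np.array([onz(w,u,v,.026) for u,v in[(262,130),(314,131),(308,237),(260,236)]]);print(Q.round(4),Q.mean(0))
d=Q[2]+Q[3]-Q[0]-Q[1];print(np.degrees(np.arctan2(d[1],d[0])),np.linalg.norm(d)/2,np.linalg.norm(Q[1]-Q[0]))
s=r.read_state();M=R.from_quat(s['eef_rot']).as_matrix();print(np.degrees(np.arctan2(M[1,1],M[0,1]))-90,(M.T@(Q.mean(0)-s['ee_pos']))*100)
E
```

```text
[[0.4899 0.2488 0.026 ]
 [0.4755 0.2953 0.026 ]
 [0.5763 0.3249 0.026 ]
 [0.5905 0.2787 0.026 ]] [0.53303932 0.28692874 0.026     ]
16.457632003154405 0.10496740513490208 0.048738952252911576
18.354187323730144 [-0.34775907  0.5945332  16.37799452]
```

Emit:
move_arm --targets '[[[-0.35,0.6,3],[0,0,0.033],100],[[0,0,5],[0,0,0],100],[[0,0,5],[0,0,0],100],[[0,0,3.5],[0,0,0],100],[[0,0,1.4],[0,0,0],100],[[0,0,0.5],[0,0,0],100],[[0,0,0],[0,0,0],100],[[0,0,0],[0,0,0],30],[[0,0,0],[0,0,0],30],[[0,0,0],[0,0,0],30],[[0,0,0],[0,0,0],30],[[0,0,0],[0,0,0],30],[[0,0,0],[0,0,0],30]]' --grip_force 25

```text
time: 3.7
ee_pos: [0.533, 0.287, 0.0058]
eef_rot: [-0.145, 0.989, 0.0, -0.0]
ft_force: [0.9, 0.0, 0.9]
width: 0.0349
grip_force: 0.0
```

```bash
python3 - <<'E'
from h import *
a=snap('side','s1')['image'];b=snap('wrist','w2')['image'];s=r.read_state();print(s['width'],s['grip_force'],s['ft_force'],s['time'])
A=cv2.resize(a[200:340,200:440],(720,420));cv2.imwrite('pics/c2.png',np.vstack([cv2.resize(a[210:310,220:420],(400,200)) ,cv2.resize(b,(400,300))]))
cv2.imwrite('pics/c2.png',np.hstack([cv2.resize(a[200:305,220:360],(400,300)),cv2.resize(b,(400,300))]))
E
```

```text
0.029433475113994703 0.0 [ 0.70915463  0.79247863 -0.42101573] 3.8
```

View pics/c2.png

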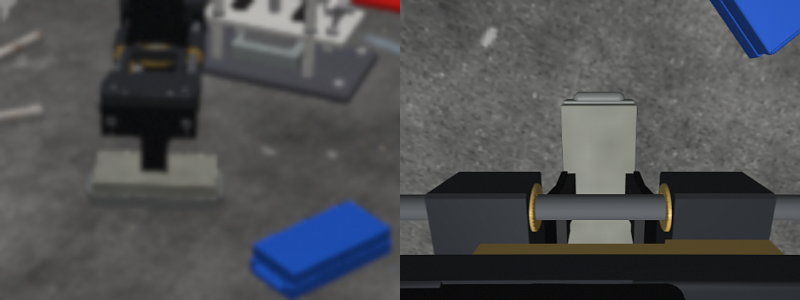

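The side crop shows the finger ending in the middle of the stone's top face, so the tips seem to be above the stone rather than beside it. I'll check the tip height from the first side picture, taken with the gripper open.

```bash
python3 - <<'E'
from h import *
b=load('side0');p=np.array([.2727,.5619,.1891]);y=np.array([.437,.9,0])
for o in(.0435,.05):
  for dz in(0,.02,.03): print(o,dz,proj(b,p+y*o+[0,0,dz]).round(0),proj(b,p-y*o+[0,0,dz]).round(0))
c=load('s1');p=np.array([.533,.287,.0058]);y=np.array([-.283,.959,0])
for dz in(0,.01,.02,.03): print(dz,proj(c,p+y*.02+[0,0,dz]).round(1))
print('stone top edge mid',proj(c,p+y*.025+[0,0,.0202]), 'bottom',proj(c,p+y*.025-[0,0,.0058]),'far top',proj(c,p-y*.025+[0,0,.0202]))
E
```

```text
0.0435 0 [344. 298.] [376. 277.]
0.0435 0.02 [345. 288.] [377. 267.]
0.0435 0.03 [345. 283.] [377. 263.]
0.05 0 [341. 299.] [378. 276.]
0.05 0.02 [342. 289.] [379. 266.]
0.05 0.03 [342. 284.] [380. 261.]
0 [273.3 269.4]
0.01 [273.3 265.9]
0.02 [273.3 262.4]
0.03 [273.3 258.8]
stone top edge mid [273.1546063  263.44064512] bottom [273.12069906 272.57845476] far top [274.65371138 252.34142309]
```

Emit:
move_arm --targets '[[[0,0,0],[0,0,0],100],[[0,0,0],[0,0,0],100],[[0,0,0],[0,0,0],100],[[0,0,0],[0,0,0],100],[[0,0,0],[0,0,0],100]]'

```text
time: 4.42
ee_pos: [0.5331, 0.287, 0.0059]
eef_rot: [-0.145, 0.989, 0.0, 0.0]
ft_force: [-0.5, -0.1, -0.4]
width: 0.0716
grip_force: 0.0
```

```bash
python3 - <<'E'
from h import *
a=snap('side','s2')['image'];b=snap('scene','sc2')['image'];s=r.read_state();print(s['width'],s['ft_force'],s['ee_pos'],s['time'])
cv2.imwrite('pics/c3.png',np.hstack([cv2.resize(a[200:305,230:370],(400,300)),cv2.resize(b[110:230,180:340],(400,300))]))
E
```

```text
0.07956160608826619 [ 0.39937548  0.90369936 -1.35004475] [0.5330932  0.28703471 0.00586129] 4.525
```

View pics/c3.png

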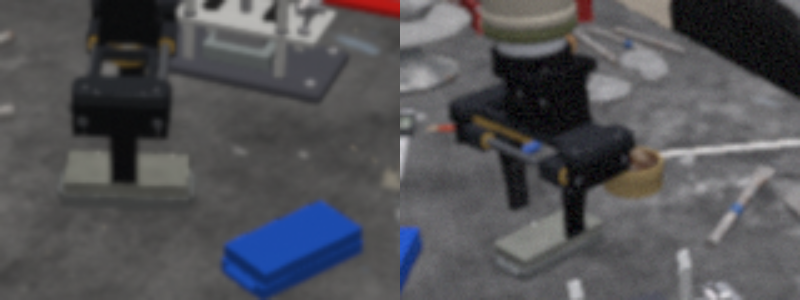

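The open finger ends 25–30 mm above the reported TCP plane. I'll triangulate the tip from both views before going lower.

```bash
python3 - <<'E'
from h import *
c=load('sc2');b=load('s2');p=np.array([.533,.287,.0059]);y=np.array([-.283,.959,0])
print('near finger tip seen (250,205)');
for o in(.040,.050):
  for dz in(0,.01,.02,.03): print(o,dz,proj(c,p-y*o+[0,0,dz]).round(1), proj(b,p+y*o+[0,0,dz]).round(1))
print('far seen scene',(180+.4*118,110+.4*207),'side tip seen',(230+123*.35,200+185*.35))
for dz in(0,.01,.02,.03): print(proj(c,p+y*.045+[0,0,dz]).round(1))
E
```

```text
near finger tip seen (250,205)
0.04 0 [249.6 214.3] [272.7 274.1]
0.04 0.01 [249.3 210.8] [272.7 270.5]
0.04 0.02 [249.  207.4] [272.7 267. ]
0.04 0.03 [248.8 203.8] [272.7 263.4]
0.05 0 [252.3 215.7] [272.3 276.5]
0.05 0.01 [252.  212.3] [272.4 272.9]
0.05 0.02 [251.8 208.8] [272.4 269.3]
0.05 0.03 [251.5 205.2] [272.4 265.7]
far seen scene (227.2, 192.8) side tip seen (273.05, 264.75)
[227.7 202.9]
[227.4 199.5]
[227.  196.2]
[226.7 192.7]
```

Both views agree that the real tips sit about 28 mm above the reported TCP. I'll trust that and lower gently while watching the force.

Emit:
move_arm --targets '[[[0,0,0.8],[0,0,0],100],[[0,0,0.8],[0,0,0],100],[[0,0,0.4],[0,0,0],100],[[0,0,0.2],[0,0,0],100],[[0,0,0],[0,0,0],100]]'

```text
time: 5.15
ee_pos: [0.5331, 0.287, -0.0162]
eef_rot: [-0.145, 0.989, -0.0, -0.0]
ft_force: [-0.3, -0.0, 0.3]
width: 0.0867
grip_force: 0.0
```

Emit:
move_arm --targets '[[[0,0,0.3],[0,0,0],100],[[0,0,0.3],[0,0,0],100],[[0,0,0],[0,0,0],40],[[0,0,0],[0,0,0],40],[[0,0,0],[0,0,0],40],[[0,0,0],[0,0,0],40],[[0,0,0],[0,0,0],40],[[0,0,0],[0,0,0],40]]' --grip_force 25

```text
time: 6.15
ee_pos: [0.5331, 0.287, -0.0221]
eef_rot: [-0.145, 0.989, 0.0, 0.0]
ft_force: [-0.1, -0.3, 0.7]
width: 0.05
grip_force: 25.0
```

Gripped: 50 mm opening at 25 N. The underside is at reported z + 22 mm. Next I lift, move beside the holder and turn roughly into line with it.

Emit:
move_arm --targets '[[[0,0,-1],[0,0,0],40],[[0,0,-5],[0,0,0],40],[[0,0,-5],[0,0,0],40],[[0,0,-5],[0,0,0],40],[[1.9,-3.8,0],[0,0,0],40],[[1.9,-3.8,0],[0,0,0],40],[[2,-3.9,0],[0,0,0],40],[[0,0,0],[0,0,0.12],40],[[0,0,0],[0,0,0.12],40],[[0,0,0],[0,0,0.1],40],[[0,0,0],[0,0,0],40],[[0,0,0],[0,0,0],40]]'

```text
time: 7.65
ee_pos: [0.5103, 0.1603, 0.138]
eef_rot: [0.024, 1.0, 0.0, 0.0]
ft_force: [-0.5, 0.2, -1.7]
width: 0.0496
grip_force: 25.0
```

```bash
python3 - <<'E'
from h import *
w=snap('wrist','w3');s=r.read_state();print(s['time'],s['ee_pos'],s['width'],s['ft_force'])
E
```

```text
7.7 [0.51033967 0.16024492 0.13794589] 0.04984004244696211 [ 0.12356119 -0.37968662 -2.33435751]
```

View pics/w3.png

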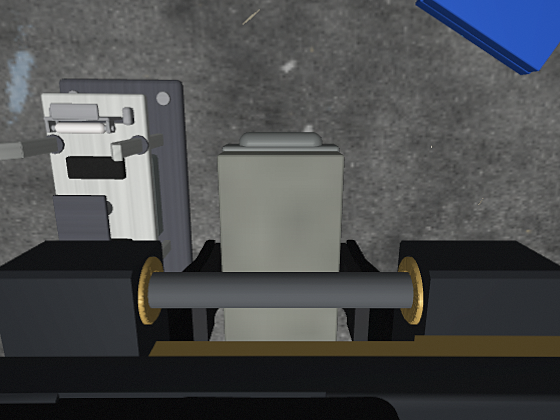

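The near half of the holder shows, with foot corners at (61,80) and (182,81), but the gripper hides the rest. I'll move back 10 cm to see all of it.

Emit:
move_arm --targets '[[[-3.3,-0.8,0],[0,0,0],40],[[-3.4,-0.9,0],[0,0,0],40],[[-3.3,-0.8,0],[0,0,0],40],[[0,0,0],[0,0,0],40],[[0,0,0],[0,0,0],40]]'

```text
time: 8.32
ee_pos: [0.6085, 0.1306, 0.1375]
eef_rot: [0.024, 1.0, 0.0, -0.0]
ft_force: [-0.4, 0.3, -2.6]
width: 0.0498
grip_force: 25.0
```

```bash
python3 - <<'E'
from h import *
w=snap('wrist','w4');s=r.read_state();print(s['time'],s['ee_pos'],s['width'],s['eef_rot'])
cv2.imwrite('pics/w4c.png',cv2.resize(w['image'][0:300,0:400],(800,600),interpolation=cv2.INTER_CUBIC))
E
```

```text
8.375 [0.60833414 0.13092062 0.13773328] 0.04989839174357268 [ 2.42519964e-02  9.99705802e-01  2.04190269e-04 -3.30714684e-04]
```

View pics/w4c.png

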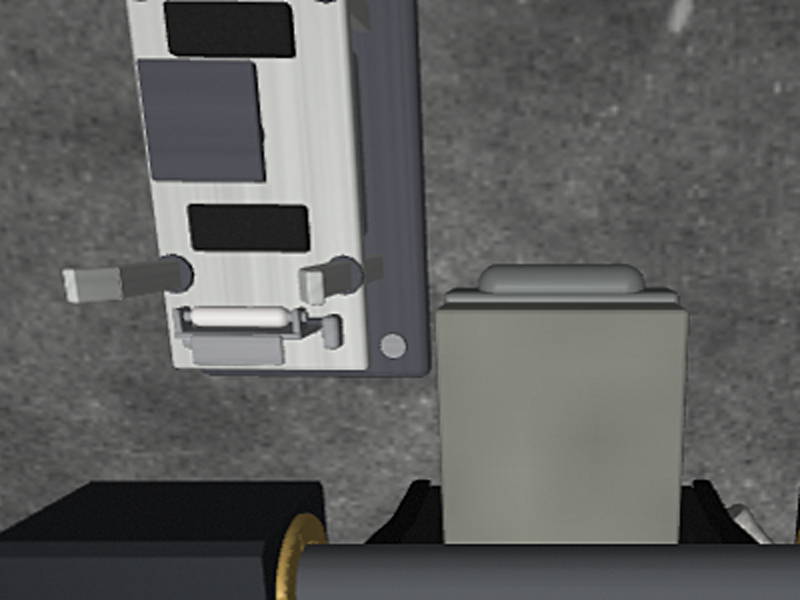

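The wrist crop shows the lifter plate with corners (138,60), (255,60), (265,180) and (153,182). The far post tops are at (75,286) and (312,287), and the stone's top edge runs (438,308)–(688,310).

```bash
python3 - <<'E'
from h import *
from scipy.spatial.transform import Rotation as R
w=load('w4');px=lambda x,y:((x+.5)/2-.5,(y+.5)/2-.5)
on=lambda x,y,z:onz(w,*px(x,y),z)
ang=lambda d:np.degrees(np.arctan2(d[1],d[0]))
for z in(.092,.096):
  L=np.array([on(*q,z) for q in[(138,60),(255,60),(265,180),(153,182)]]);d=L[2]+L[3]-L[0]-L[1]
  print('lifter',z,L.mean(0).round(4),ang(d).round(2),np.linalg.norm(d)/2,np.linalg.norm(L[1]-L[0]))
a,b=on(75,286,.111),on(312,287,.111);print('posts',a.round(4),b.round(4),(a+b)/2,ang(b-a)-90)
for z in(.006,.008):print('foot edge',z,on(431,372,z),on(418,5,z),ang(on(431,372,z)-on(418,5,z)),'screw',on(393,346,z))
S=[on(*q,.186) for q in[(438,308),(688,310),(680,543),(443,543)]]
print('stone',np.round(S,4),ang(S[3]-S[0]),ang(S[2]-S[1]),ang(S[1]-S[0])-90)
T=r.read_state();M=R.from_quat(T['eef_rot']).as_matrix();print('tool yaw',ang(M[:,1])-90)
print('roller',[on(*q,.075).round(4) for q in[(190,316),(291,318)]])
print('stone mid axis at end', ((S[0]+S[1])/2).round(4))
E
```

```text
lifter 0.092 [0.5065 0.0283 0.092 ] -3.57 0.033910494487796934 0.03421408052629138
lifter 0.096 [0.507 0.03  0.096] -3.57 0.03334838953140827 0.03364694328654896
posts [ 0.5519 -0.008   0.111 ] [0.5554 0.0606 0.111 ] [0.55361903 0.02626185 0.111     ] -2.9080056742843396
foot edge 0.006 [0.60273306 0.07348971 0.006     ] [0.45632   0.0820094 0.006    ] -3.3302530595924775 screw [0.59034762 0.05791986 0.006     ]
foot edge 0.008 [0.60234239 0.0738593  0.008     ] [0.45682397 0.08232694 0.008     ] -3.3302530595924784 screw [0.59003264 0.05838459 0.008     ]
stone [[0.555  0.1093 0.186 ]
 [0.5577 0.158  0.186 ]
 [0.6069 0.156  0.186 ]
 [0.6045 0.1059 0.186 ]] -3.9027842733511657 -2.282974662763584 -3.219506511337414
tool yaw -2.7793543250042916
roller [array([0.5659, 0.0058, 0.075 ]), array([0.5682, 0.0401, 0.075 ])]
stone mid axis at end [0.5563 0.1336 0.186 ]
```

Lifter, posts and foot all agree: centre (0.5065, 0.029), yaw −3.3°. The stone is centred on the TCP. I'll move over the mouth and descend to just above the posts.

Emit:
move_arm --targets '[[[3.2,-3.5,0],[0,0,0.007],40],[[3.3,-3.6,0],[0,0,0],40],[[3.2,-3.54,0],[0,0,0],40],[[0,0,0],[0,0,0],40],[[0,0,2],[0,0,0],40],[[0,0,2],[0,0,0],40],[[0,0,0.5],[0,0,0],40],[[0,0,0],[0,0,0],40]]'

```text
time: 9.38
ee_pos: [0.5065, 0.0299, 0.0931]
eef_rot: [0.028, 1.0, 0.0, 0.0]
ft_force: [-1.3, 0.6, -2.0]
width: 0.0492
grip_force: 25.0
```

```bash
python3 - <<'E'
from h import *
a=snap('scene','sc5')['image'];b=snap('side','s5')['image'];s=r.read_state();print(s['ee_pos'],s['ft_force'],s['eef_rot'])
cv2.imwrite('pics/c5.png',np.hstack([cv2.resize(a[200:305,210:350],(400,300),interpolation=cv2.INTER_CUBIC),cv2.resize(b[155:245,255:375],(400,300),interpolation=cv2.INTER_CUBIC)]))
E
```

```text
[0.50693565 0.02971055 0.09366914] [-0.37478986  0.54675406 -1.91465883] [2.81485483e-02 9.99603556e-01 2.15484544e-04 5.86850641e-04]
```

View pics/c5.png

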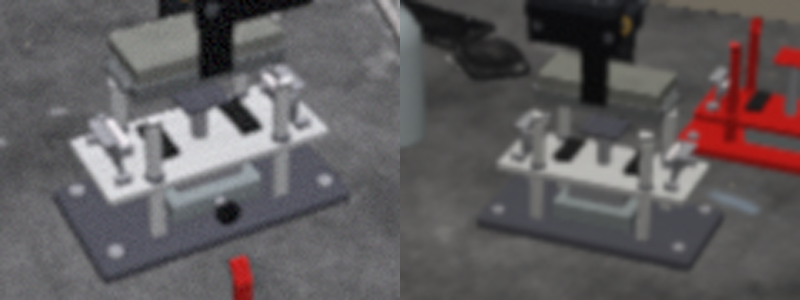

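The stone hangs centred over the four posts in both views. I'll lower it slowly between them on to the lifter.

Emit:
move_arm --targets '[[[0,-0.06,0.3],[0,0,0],40],[[0,0,0.3],[0,0,0],40],[[0,0,0.3],[0,0,0],40],[[0,0,0.3],[0,0,0],40],[[0,0,0.3],[0,0,0],40],[[0,0,0.2],[0,0,0],40],[[0,0,0],[0,0,0],40]]'

```text
time: 10.35
ee_pos: [0.5063, 0.0287, 0.0757]
eef_rot: [0.028, 1.0, 0.0, -0.0]
ft_force: [0.8, -0.5, -2.5]
width: 0.05
grip_force: 25.0
```

Emit:
move_arm --targets '[[[0,0,0.15],[0,0,0],40],[[0,0,0.1],[0,0,0],40],[[0,0,0.05],[0,0,0],40],[[0,0,0],[0,0,0],40]]'

```text
time: 10.85
ee_pos: [0.5064, 0.0287, 0.0728]
eef_rot: [0.028, 1.0, 0.0, -0.0]
ft_force: [0.9, -0.3, -2.1]
width: 0.0504
grip_force: 25.0
```

Emit:
move_arm --targets '[[[0,0,0.1],[0,0,0],40],[[0,0,0.1],[0,0,0],40],[[0,0,0],[0,0,0],40],[[0,0,0],[0,0,0],40]]'

```text
time: 11.35
ee_pos: [0.5065, 0.0287, 0.071]
eef_rot: [0.028, 1.0, 0.0, 0.0]
ft_force: [-0.7, 0.3, 1.3]
width: 0.0496
grip_force: 25.0
```

The force rose by about 3.5 N, so the stone now rests on the lifter. I'll release, then rise.

Emit:
move_arm --targets '[[[0,0,0],[0,0,0],80],[[0,0,0],[0,0,0],80],[[0,0,0],[0,0,0],80],[[0,0,0],[0,0,0],80],[[0,0,-2],[0,0,0],80],[[0,0,-3],[0,0,0],80],[[0,0,-2],[0,0,0],80],[[0,0,0],[0,0,0],0],[[0,0,0],[0,0,0],0],[[0,0,0],[0,0,0],0],[[0,0,0],[0,0,0],0],[[0,0,0],[0,0,0],0],[[0,0,0],[0,0,0],0],[[0,0,0],[0,0,0],0],[[0,0,0],[0,0,0],0]]'

```text
time: 13.22
ee_pos: [0.5063, 0.0287, 0.1408]
eef_rot: [0.028, 1.0, 0.0, -0.0]
ft_force: [0.5, -0.0, 0.2]
width: 0.0021
grip_force: 0.0
```

```bash
python3 - <<'E'
from h import *
a=snap('scene','sc6')['image'];b=snap('wrist','w6')['image'];s=r.read_state();print(s['ee_pos'],s['ft_force'],s['width'])
cv2.imwrite('pics/c6.png',np.hstack([cv2.resize(a[170:305,190:370],(400,300),interpolation=cv2.INTER_CUBIC),cv2.resize(b,(400,300),interpolation=cv2.INTER_AREA)]))
E
```

```text
[0.50635436 0.02873583 0.14082887] [-0.32678612 -0.0228183   0.05768315] 0.0012329258003440499
```

View pics/c6.png

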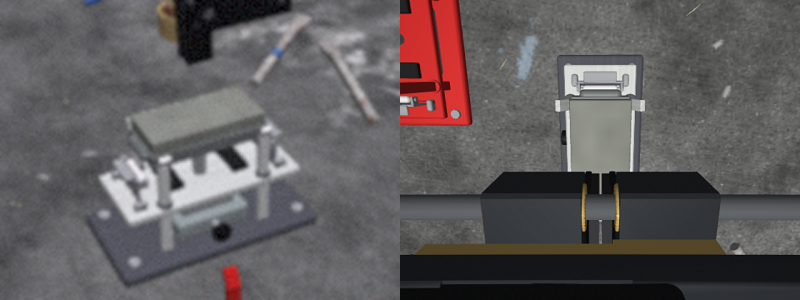

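The stone lies in the mouth on the lifter, centred between the posts, and the fingers are shut. Now I descend to touch.

Emit:
move_arm --targets '[[[0,0,2],[0,0,0],0],[[0,0,1.5],[0,0,0],0],[[0,0,0.4],[0,0,0],0],[[0,0,0.3],[0,0,0],0],[[0,0,0.2],[0,0,0],0],[[0,0,0.2],[0,0,0],0],[[0,0,0],[0,0,0],0]]'

```text
time: 14.2
ee_pos: [0.5064, 0.0287, 0.0949]
eef_rot: [0.028, 1.0, 0.0, 0.0]
ft_force: [0.6, 0.8, -0.7]
width: 0.0003
grip_force: 0.0
```

Emit:
move_arm --targets '[[[0,0,0.2],[0,0,0],0],[[0,0,0.2],[0,0,0],0],[[0,0,0.2],[0,0,0],0],[[0,0,0],[0,0,0],0]]'

```text
time: 14.7
ee_pos: [0.5062, 0.0287, 0.0886]
eef_rot: [0.028, 1.0, -0.0, -0.0]
ft_force: [-0.2, 0.3, 0.6]
width: 0.0005
grip_force: 0.0
```

Emit:
move_arm --targets '[[[0,0,0.15],[0,0,0],0],[[0,0,0.15],[0,0,0],0],[[0,0,0.1],[0,0,0],0],[[0,0,0],[0,0,0],0]]'

```text
time: 15.2
ee_pos: [0.5065, 0.0288, 0.0849]
eef_rot: [0.028, 1.0, 0.0, 0.0]
ft_force: [0.1, 1.2, 1.1]
width: 0.0006
grip_force: 0.7
```

Emit:
move_arm --targets '[[[0,0,0.1],[0,0,0],0],[[0,0,0.1],[0,0,0],0],[[0,0,0.1],[0,0,0],0],[[0,0,0],[0,0,0],0]]'

```text
time: 15.7
ee_pos: [0.5064, 0.0288, 0.0818]
eef_rot: [0.028, 1.0, 0.0, 0.0]
ft_force: [0.8, -0.5, 1.2]
width: 0.0004
grip_force: 0.8
```

Emit:
move_arm --targets '[[[0,0,0.1],[0,0,0],0],[[0,0,0.1],[0,0,0],0],[[0,0,0.1],[0,0,0],0],[[0,0,0],[0,0,0],0]]'

```text
time: 16.2
ee_pos: [0.5064, 0.0288, 0.0788]
eef_rot: [0.028, 1.0, 0.0, -0.0]
ft_force: [1.2, 0.2, 1.3]
width: 0.0002
grip_force: 0.8
```

Emit:
move_arm --targets '[[[0,0,0.1],[0,0,0],0],[[0,0,0.1],[0,0,0],0],[[0,0,0.1],[0,0,0],0],[[0,0,0],[0,0,0],0]]'

```text
time: 16.7
ee_pos: [0.5064, 0.0288, 0.0758]
eef_rot: [0.028, 1.0, 0.0, 0.0]
ft_force: [0.4, 0.0, 1.5]
width: 0.0004
grip_force: 0.8
```

Emit:
move_arm --targets '[[[0,0,0.1],[0,0,0],0],[[0,0,0.1],[0,0,0],0],[[0,0,0.1],[0,0,0],0],[[0,0,0],[0,0,0],0]]'

```text
time: 17.2
ee_pos: [0.5064, 0.0288, 0.0728]
eef_rot: [0.028, 1.0, 0.0, 0.0]
ft_force: [1.7, 0.0, 1.8]
width: 0.0004
grip_force: 0.9
```

Emit:
move_arm --targets '[[[0,0,0.1],[0,0,0],0],[[0,0,0.1],[0,0,0],0],[[0,0,0.1],[0,0,0],0],[[0,0,0],[0,0,0],0]]'

```text
time: 17.7
ee_pos: [0.5067, 0.0287, 0.0706]
eef_rot: [0.028, 1.0, 0.0, 0.0]
ft_force: [-2.7, 0.3, 10.0]
width: 0.0007
grip_force: 4.7
```

Emit:
move_arm --targets '[[[0,0,0.05],[0,0,0],0],[[0,0,0.05],[0,0,0],0],[[0,0,0],[0,0,0],0]]'

```text
time: 18.08
ee_pos: [0.5068, 0.0288, 0.0696]
eef_rot: [0.028, 1.0, 0.0, 0.0]
ft_force: [-1.2, -0.4, 9.8]
width: 0.0004
grip_force: 4.8
```

Emit:
move_arm --targets '[[[0,0,0.05],[0,0,0],0],[[0,0,0.05],[0,0,0],0],[[0,0,0],[0,0,0],0]]'

```text
time: 18.45
ee_pos: [0.5068, 0.0287, 0.0685]
eef_rot: [0.028, 1.0, 0.0, 0.0]
ft_force: [-1.1, -0.8, 9.0]
width: 0.0003
grip_force: 4.3
```

Emit:
move_arm --targets '[[[0,0,0.05],[0,0,0],0],[[0,0,0.05],[0,0,0],0],[[0,0,0.05],[0,0,0],0],[[0,0,0],[0,0,0],0]]'

```text
time: 18.95
ee_pos: [0.5065, 0.0287, 0.0667]
eef_rot: [0.028, 1.0, 0.0, 0.0]
ft_force: [-0.7, -0.3, 6.9]
width: 0.0003
grip_force: 3.1
```

Emit:
move_arm --targets '[[[0,0,0.05],[0,0,0],0],[[0,0,0.05],[0,0,0],0],[[0,0,0.05],[0,0,0],0],[[0,0,0],[0,0,0],0]]'

```text
time: 19.45
ee_pos: [0.5064, 0.0287, 0.0648]
eef_rot: [0.028, 1.0, 0.0, 0.0]
ft_force: [0.2, -0.1, 4.0]
width: 0.0004
grip_force: 1.7
```

Emit:
move_arm --targets '[[[0,0,0.05],[0,0,0],0],[[0,0,0.05],[0,0,0],0],[[0,0,0.05],[0,0,0],0],[[0,0,0],[0,0,0],0]]'

```text
time: 19.95
ee_pos: [0.5059, 0.0287, 0.0629]
eef_rot: [0.028, 1.0, -0.0, -0.001]
ft_force: [-0.4, -0.5, 0.8]
width: 0.0003
grip_force: 0.0
```

The force has fallen to nothing, so the catches have drawn the stone on. A few more small steps until the pads push back a little.

Emit:
move_arm --targets '[[[0,0,0.05],[0,0,0],0],[[0,0,0.05],[0,0,0],0],[[0,0,0],[0,0,0],0]]'

```text
time: 20.32
ee_pos: [0.5062, 0.0287, 0.0622]
eef_rot: [0.028, 1.0, 0.0, -0.0]
ft_force: [0.2, 1.0, 0.0]
width: 0.0004
grip_force: 0.0
```

Emit:
move_arm --targets '[[[0,0,0.05],[0,0,0],0],[[0,0,0.05],[0,0,0],0],[[0,0,0],[0,0,0],0]]'

```text
time: 20.7
ee_pos: [0.5063, 0.0287, 0.0613]
eef_rot: [0.028, 1.0, 0.0, -0.0]
ft_force: [0.6, -0.2, 0.5]
width: 0.0006
grip_force: 0.0
```

Emit:
move_arm --targets '[[[0,0,0.05],[0,0,0],0],[[0,0,0.05],[0,0,0],0],[[0,0,0],[0,0,0],0]]'

```text
time: 21.08
ee_pos: [0.5064, 0.0288, 0.0604]
eef_rot: [0.028, 1.0, 0.0, 0.0]
ft_force: [-0.9, -0.9, 0.2]
width: 0.0005
grip_force: 0.4
```

Emit:
move_arm --targets '[[[0,0,0.05],[0,0,0],0],[[0,0,0.05],[0,0,0],0],[[0,0,0],[0,0,0],0]]'

```text
time: 21.45
ee_pos: [0.5064, 0.0288, 0.0595]
eef_rot: [0.028, 1.0, 0.0, 0.0]
ft_force: [-1.6, -0.7, 5.1]
width: 0.0004
grip_force: 2.4
```

Emit:
move_arm --targets '[[[0,0,0.05],[0,0,0],0],[[0,0,0.05],[0,0,0],0],[[0,0,0.05],[0,0,0],0],[[0,0,0],[0,0,0],0]]'

```text
time: 21.95
ee_pos: [0.5065, 0.0288, 0.0585]
eef_rot: [0.028, 1.0, 0.0, 0.0]
ft_force: [-4.8, -0.9, 11.0]
width: 0.0007
grip_force: 5.6
```

The press reached 11 N, just over the snap. I'll back off slowly, then check numerically that it stays down.

Emit:
move_arm --targets '[[[0,0,-0.1],[0,0,0],0],[[0,0,-0.1],[0,0,0],0],[[0,0,-0.3],[0,0,0],0],[[0,0,-1],[0,0,0],0],[[0,0,-3],[0,0,0],0],[[0,0,-4],[0,0,0],0],[[0,0,-4],[0,0,0],0],[[3,0,0],[0,0,0],0],[[0,0,0],[0,0,0],0],[[0,0,0],[0,0,0],0]]'

```text
time: 23.2
ee_pos: [0.4767, 0.0304, 0.1831]
eef_rot: [0.028, 1.0, 0.0, 0.0]
ft_force: [-0.7, -0.6, -0.6]
width: 0.0003
grip_force: 0.0
```

```bash
python3 - <<'E'
from h import *
from scipy.spatial.transform import Rotation as R
print(r.read_state()['ee_pos'])
a=snap('scene','sc7');old=load('sc6')
# stone-coloured (greenish grey) mask around the holder, before and after the press
for n,c,z in(('laid',old,.120),('locked?',a,.091)):
    hsv=cv2.cvtColor(cv2.GaussianBlur(c['image'],(3,3),0),cv2.COLOR_BGR2HSV)
    seed=tuple(int(x) for x in proj(c,[.5065,.029,z]).round());print(n,'seed',seed,hsv[seed[1],seed[0]])
    m=((hsv[...,0]>20)&(hsv[...,0]<50)&(hsv[...,1]>18)).astype(np.uint8); m[:,:215]=0;m[:,345:]=0;m[:190]=0;m[300:]=0
    k,l,st,ce=cv2.connectedComponentsWithStats(m); i=1+st[1:,4].argmax()
    R_=cv2.minAreaRect(np.argwhere(l==i)[:,::-1].astype(np.float32));print(st[i],ce[i].round(1),[np.round(x,1) for x in R_])
    for zz in(z,): 
        C=[proj(c,[.5065+.0525*sx*.998+.0243*sy*.0576,.029-.0525*sx*.0576+.0243*sy*.998,zz]) for sx,sy in((-1,-1),(-1,1),(1,1),(1,-1))];print(np.round(C,1).tolist(),np.mean(C,0).round(1))
    print('z fit: ce ->',[onz(c,*ce[i],zz).round(4).tolist() for zz in(.086,.091,.096,.120)])
E
```

```text
[0.47671956 0.03042844 0.18310722]
laid seed (278, 220) [ 30   7 141]Traceback (most recent call last):
  File "<stdin>", line 10, in <module>
ValueError: attempt to get argmax of an empty sequence
```

```bash
python3 - <<'E'
from h import *
a=load('sc6')['image'];c=load('sc6');b=load('sc7')['image']
g=lambda i:cv2.cvtColor(i,cv2.COLOR_BGR2GRAY)
P=lambda x,y,z:proj(c,[.5065+x*.998+y*.0576,.029-x*.0576+y*.998,z])
for n,x,y in(('left end back',-.0525,.0243),('right end back',.0525,.0243),('right end front',.0525,-.0243),('left end front',-.0525,-.0243),('middle',0,0)):
    p=P(x,y,.120).round().astype(int);h=7 if n!='middle' else 12
    t=g(a)[p[1]-h:p[1]+h+1,p[0]-h:p[0]+h+1]; s=g(b)[p[1]-h-6:p[1]+h+26,p[0]-h-8:p[0]+h+9]
    q=cv2.matchTemplate(s,t,cv2.TM_CCOEFF_NORMED);_,v,_,l=cv2.minMaxLoc(q)
    print(n,p,'shift',l[0]-8,l[1]-6,round(v,2),'expected for z .091/.099',(P(x,y,.0905)-P(x,y,.120)).round(1),(P(x,y,.0985)-P(x,y,.120)).round(1))
E
```

```text
left end back [247 221] shift -4 2 0.69 expected for z .091/.099 [ 1.  12.9] [0.7 9.5]
right end back [297 208] shift 0 0 0.65 expected for z .091/.099 [ 0.  12.6] [0.  9.2]
right end front [309 219] shift -2 -3 0.53 expected for z .091/.099 [-0.2 13. ] [-0.2  9.5]
left end front [258 234] shift 1 12 0.47 expected for z .091/.099 [ 0.9 13.3] [0.6 9.8]
middle [278 220] shift 1 12 0.97 expected for z .091/.099 [ 0.4 12.9] [0.3 9.5]
```

The middle has moved by the locked amount. Now the level, from edge residuals along the stone.

```bash
python3 - <<'E'
from h import *
c=load('sc7')
c2=r.camera('scene');c3=r.camera('scene')
im=(c['image'].astype(float)+c2['image']+c3['image'])/3
g=cv2.GaussianBlur(im.mean(2),(0,0),.8)
P=lambda x,y,z:proj(c,[.5065+x*.998+y*.0576,.029-x*.0576+y*.998,z])
for n,y in(('front',-.0243),('back',.0243)):
  X=np.arange(-.038,.039,.004);res=[];val=[]
  for x in X:
    u,v=P(x,y,.091);t=np.arange(-7,7.1,.25)
    pr=cv2.remap(g.astype(np.float32),np.full((len(t),1),u,np.float32),(v+t).astype(np.float32)[:,None],cv2.INTER_LINEAR)[:,0]
    d=np.gradient(pr);k=(d if n=='x' else -d if n=='front' else np.abs(d)).argmax();res.append(t[k])
  res=np.array(res);m=np.abs(res-np.median(res))<2
  f=np.polyfit(X[m],res[m],1);print(n,res,'slope px/m',f.round(1),'tilt rad',f[0]/-436)
E
```

```text
front [-2.75  0.    0.5   0.    0.75  0.25  0.75  0.5   0.    0.75  0.25  1.
  0.25  1.25  0.5   0.    0.5   0.    0.75  0.5 ] slope px/m [2.5 0.4] tilt rad -0.005784242716883966
back [-0.75  0.   -0.5   0.25 -0.25 -1.   -0.5   0.5  -0.25  0.25 -0.25 -0.5
 -0.25 -0.75  0.   -0.75 -0.25 -0.75 -0.25 -0.75] slope px/m [-3.3 -0.3] tilt rad 0.0076524453335172354
```

The stone is level to about 0.01 rad and at the locked height, and the robot is clear. Handing in.

```bash
python3 -c "
from bench import r
print(r.close_job())"
```

```text
the job is handed in; nothing more can be done
None
```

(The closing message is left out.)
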